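# Clear the jar and flip the washer box open under the sink

### The arm

A 6-joint arm with a two-finger parallel gripper is mounted at the origin on the work surface. World frame = base frame: x ahead of the robot, y to its left, z up, the work surface at z = 0. Lengths are in m, angles in rad, forces in N, time in s.
With the tool pointing down it reaches from about 0.325 to 0.775 m from the base axis. Payload 5.5 kg.
Tool frame: the origin (TCP) lies at the very end of the fingers, on their centre line; the grasp point (between the pads) lies 19 mm behind it; x points along the fingers, y is the direction in which the jaws open and shut, and the axes are right-handed (so a half turn about x gives the same grasp; the last joint's range is limited). The gripper opens to 85 mm and grips with 20 to 120 N. Pads are 22 mm wide; open, the fingers measure 114 mm over their backs; the gripper's body (76 mm by 85 mm) begins 54 mm behind the grasp point. The pads swing forward as they close: fully open they stand 13 mm farther back than shut.
Start: joints at [-0.057, 0.091, 1.231, -0, 1.82, -0.057], TCP at [0.6, -0, 0.231] pointing down, gripper open.
Joint ranges: [-2.87, 2.87], [-0.86, 2.18], [0.17, 2.46], [-1.51, 4.65], [0.06, 2.69], [-2.65, 2.65]. Speed limits (rad/s): [2.57, 2.57, 3.01, 3.14, 3.14, 3.14].

### API

Orientations are given as a unit quaternion [w, x, y, z].
In Python, from station import bot gives the robot as it stands. The module is installed in compiled form; this text tells all that it offers.
- The arm moves only by the tool jog_arm, never from a script. Its argument "commands" is a list of rows, each an object with "translation": the shift along the world's x, y, z in m, a list of three; "turn": the turn, a rotation vector about the world's x, y, z in rad, a list of three. A call has exactly 10 rows; each row is the pose to reach, as a shift and turn from the pose measured when the call began; what a row does not reach only later rows make up. A row lasts 1/8 s, in which the tool goes at most 62.5 mm and 10.7 degrees, less where a joint would pass 70% of its speed; a pose out of reach is approached as far as the arm can. A call with a gripper value outside its range is refused whole. "fingers" is the opening, from 0 (shut) to 1 (fully open), set as the call begins (left out, the last holds). The fingers move at their own pace and stop on an object; "squeeze" is the grip in N (left out, the last holds). Time passes only in rows, so rows that repeat a pose let the fingers close, or fill a call up. It gives the time, the measured TCP pose, the force and the opening at its end, in the units of the state.
- bot.state(): the state, without advancing time (a new reading comes with each control period).
- bot.get_image(name): name is "scene" or "side" or "wrist"; returns the picture (420x560x3 uint8, red, green, blue); there is no depth.
- bot.calibration(name): a dict with "fx", "fy", "cx", "cy" (pixels), "xyz" and "orientation" of the camera in the world; the wrist camera has in their place "tool_from_camera" (4x4, takes a point from camera to tool coordinates, whose origin is the TCP and whose axes are the tool frame's). Camera axes: x right, y down, z forward; pixel columns grow to the right and rows downward; lengths in m; the calibration is good to about 2 mm. A picture is of the moment at which its call begins: read the wrist's pose just before it. calibration takes no time and is no camera call.
- bot.close_job(): hands the job in, once; it reports no verdict.
Trained networks look in the newest picture that a camera, given by its name, has taken for a name from the list of things; names that differ only in an ending like _2 or _b are one class to them, and where a whole thing is asked for, a point or a joint stands for the part that bears it (a point fixed in the world has none). Each returns a list of dicts, best first, with "score" (0 to 1); they miss things now and then, are a little off and sometimes report something else, mostly with a low value. They report only what shows in the picture. A call takes as long as a camera call. They do not tell look-alikes from the thing itself.
- bot.recognise(query, camera): "extent" ([left, top, right, bottom] in pixels, round what is visible of it).
- bot.silhouettes(query, camera): "pixels" (420x560 bool, what is visible of it) and "extent" ([left, top, right, bottom] in pixels, round what is visible of it).
The state is a dict: "t": time; "qpos": joint angles; "qvel": joint speeds; "tau": joint torques, N m; "tcp_pos": TCP position; "tcp_rot": TCP orientation; "force": force on the tool from outside, world axes, zero at the start; "wrist_torque": the same for the moment, N m; "gripper_width": finger opening in m.
Only numpy, scipy, OpenCV 4.12 (cv2) and the standard library are available. Lean on these libraries where they do the work, as an engineer would, in place of code of your own. Each camera call takes 0.05 s, during which the arm holds its last target. There are 200 camera calls.

### The job

First push the empty glass jar sideways along the tiles, to the left or to the right, until it no longer stands in front of any part of the grey spare-washer box; keep it upright and do not lift it. Then push the box's lid up by its front lip with your fingertips and flip it right over its hinge, so that it stays open by itself. Do not grasp anything, leave the other things where they stand, and finish clear of everything.

Things in the scene. Friction and masses are not known exactly. Their poses are not given: they have to be found in the camera images.
- box: Fixed grey plastic box for spare washers, 120 mm deep (its x) x 170 mm wide (its y) x 72 mm high without the lid; open-topped under the lid. Origin at the centre of its underside, on the tiles. Its x axis points from the front (lip side, facing the robot, x = -60 mm) to the hinge side; z up. Turned up to 0.25 rad either way.
- hinge (a point): Point on the lid's hinge axis (which runs along the box's y), at mid-width: 62 mm behind the box's origin and 72 mm above the tiles. Axes as the box's.
- lip (a point): Point on the lid: middle of the front edge of its lip, at the underside; moves with the lid. The lid is a flat plate 124 x 174 mm, 6 mm thick, with a flat lip 60 mm wide and 6 mm thick that juts 21 mm out from the middle of its front edge, beyond the box's front wall by 23 mm, its underside 72 mm above the tiles when shut. The front edge of the lip is 145 mm from the hinge axis.
- lid (a joint): Angle of the lid (rad): 0 shut, grows as the front lip rises; stop at 1.95. Free hinge, lid about 0.16 kg: its balance point is about 1.53, below which it falls shut and beyond which it falls open onto its stop and stays.
- jar_center (a point): Centre (half-way up, 40 mm over the tiles) of an empty open glass jar, 72 mm in diameter (neck 66 mm), 80 mm high, about 0.22 kg, standing loose in front of the box, about 160 mm ahead (on the robot side) of the box's centre. z along the jar's axis.
- scrub: Bystander: purple hard-plastic scrub pad holder, 70 x 90 mm, 95 mm high at its back, loose, beside the box (left or right). Origin under its centre.
- bottle: Bystander: white bottle, 60 mm in diameter, 150 mm high, loose, on the box's other side. Origin under its centre.
- wrench: Bystander: steel wrench 180 mm long, lying loose at the right.
- dish: Bystander: white ceramic dish, 100 mm across, 30 mm high, loose at the left. Origin under its centre. Also about, immovable and not listed: a blue pail (230 mm across, 215 mm high) about 0.5 m to the robot's left, a drain snake (drum 150 mm across, 85 mm high) about as far to its right, and a chrome valve 185 mm high about 0.25 m behind the box.
Not all that is in view belongs to the job. Of the things like the box, leave any that is blue; of the rest the larger one is meant.

How it is judged:
On the way, in this order (a step that is already met when the one before it is completed fails the run):
1. the jar stands upright, wholly out of the box's front (its centre at least 112 mm to the side of the box's middle) ((y of jar_center in the frame of box above 0.112 m or y of jar_center in the frame of box below -0.112 m) and angle between jar_center's own z axis and vertical below 0.1 rad), for 0.2 s.
2. the lid has been flipped past its over-centre point (value of joint lid above 1.7 rad), for 0.2 s.
At the end, for the whole second after the job is handed in: The lid rests open by itself (over 1.8 rad, still), and the jar stands upright on the tiles with its centre at least 112 mm to either side of the box's middle line (all of step 1 and value of joint lid above 1.8 rad and velocity of joint lid between -0.1 and 0.1 rad/s and height (world z) of jar_center between 0.034 and 0.046 m); the robot touches nothing.
It fails at once if the jar is lifted more than 12 mm (height (world z) of jar_center above 0.052 m).
It fails at once if the jar is tipped (angle between jar_center's own z axis and vertical above 0.4 rad).
It fails at once if a bystander is moved more than 20 mm (distance of any of scrub, bottle, wrench, dish from where it was at the start of the episode above 0.02 m).
It also fails if it takes over 54 s, if anything falls off the work surface, if the arm or the gripper's body presses on something with over 40 N, if the wrist force passes 120 N, or if a joint passes its speed limit or range.

## Working session

There is one attempt and no reset: what is moved stays moved. The work goes in short steps, Python scripts to look and compute and a tool call to move; the robot and the scene stay as the last step left them, time stands still between calls to the robot, and variables do not carry over. Pictures are saved under pics/ and viewed, about 8 in all and at most 12, crops included, and the job is handed in when it is done.

Besides the shell and the picture viewer there is one more tool, called after "Call:" by a JSON object that holds its "method" and its "body". jog_arm: Moves the arm, as the interface text tells. Its arguments: {"type":"object","properties":{"commands":{"type":"array"},"fingers":{"type":"number"},"squeeze":{"type":"number"}},"required":["commands"]}

```bash
mkdir -p pics; python3 - <<'E'
from station import bot
import cv2,numpy as np
np.set_printoptions(precision=4,suppress=True)
s=bot.state();print(s['t'],s['tcp_pos'],s['tcp_rot'],s['gripper_width'])
for n in("scene","side"):
    im=bot.get_image(n);cv2.imwrite(f"pics/{n}0.png",cv2.cvtColor(im,cv2.COLOR_RGB2BGR))
    print(n,bot.calibration(n))
    for q in("box","lid","jar_center","scrub","bottle","wrench","dish"):
        print(q,[(np.round(d['extent']).tolist(),round(d['score'],2)) for d in bot.recognise(q,n)])
print(bot.calibration("wrist"))
E
```

```text
0.0 [0.5997 0.     0.2302] [ 0.4995  0.4995  0.5005 -0.5004] 0.08542144504670734
scene {'fx': 390.9883720727629, 'fy': 390.9883720727629, 'cx': 281.67768151655133, 'cy': 211.13513833503768, 'xyz': array([ 1.1767, -0.2665,  0.8934]), 'orientation': array([-0.2944,  0.7774,  0.5199, -0.1966])}
box [([228.0, 217.0, 305.0, 289.0], 0.81), ([229.0, 218.0, 306.0, 276.0], 0.72), ([337.0, 183.0, 385.0, 227.0], 0.67), ([138.0, 163.0, 213.0, 222.0], 0.62)]
lid [([337.0, 177.0, 386.0, 215.0], 0.93), ([138.0, 162.0, 209.0, 203.0], 0.93), ([229.0, 220.0, 306.0, 271.0], 0.75)]
jar_center [([238.0, 197.0, 261.0, 224.0], 0.9)]
scrub [([191.0, 264.0, 237.0, 306.0], 0.62)]
bottle [([319.0, 215.0, 340.0, 256.0], 0.95)]
wrench [([78.0, 246.0, 146.0, 263.0], 0.7)]
dish [([378.0, 149.0, 409.0, 172.0], 0.74)]
side {'fx': 429.6180120534398, 'fy': 429.6180120534398, 'cx': 272.1050309271342, 'cy': 205.58451155469348, 'xyz': array([0.3113, 0.7514, 1.0053]), 'orientation': array([ 0.038 , -0.1285,  0.9296, -0.3433])}
box [([342.0, 148.0, 389.0, 209.0], 0.95), ([215.0, 267.0, 261.0, 323.0], 0.84), ([219.0, 166.0, 276.0, 230.0], 0.63)]
lid [([341.0, 147.0, 392.0, 191.0], 0.76), ([217.0, 162.0, 278.0, 214.0], 0.74), ([218.0, 268.0, 262.0, 315.0], 0.66)]
jar_center [([285.0, 190.0, 310.0, 222.0], 0.7), ([200.0, 205.0, 228.0, 253.0], 0.5)]
scrub [([239.0, 148.0, 264.0, 170.0], 0.82)]
bottle [([201.0, 206.0, 228.0, 252.0], 0.75)]
wrench [([312.0, 122.0, 343.0, 147.0], 0.64)]
dish [([238.0, 367.0, 283.0, 412.0], 0.82)]
{'fx': 360.6677157634421, 'fy': 360.6677157634421, 'cx': 280.7355002103434, 'cy': 201.935404364583, 'tool_from_camera': array([[-0.0008, -0.3134,  0.9496, -0.142 ],
       [ 1.    , -0.0016,  0.0003, -0.0002],
       [ 0.0014,  0.9496,  0.3134, -0.0806],
       [ 0.    ,  0.    ,  0.    ,  1.    ]])}
```

View pics/scene0.png

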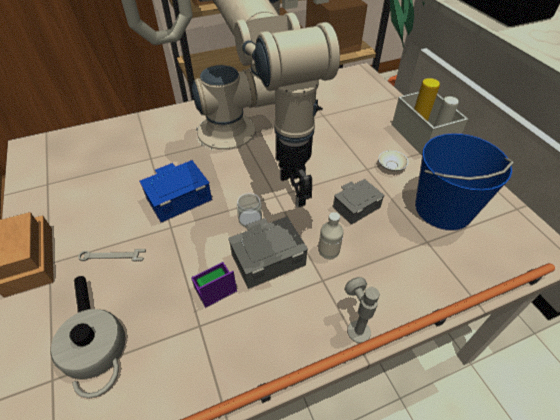

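View pics/side0.png

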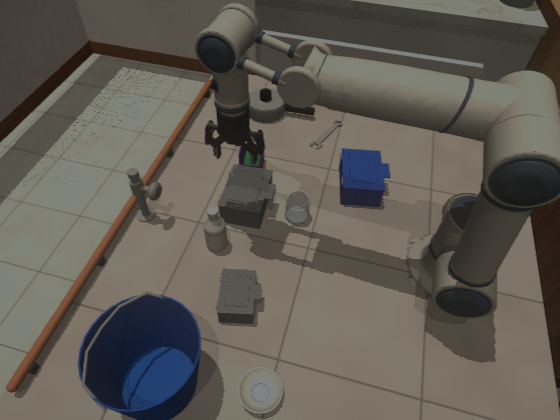

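The scene picture shows three box-like things: a large grey box at about (267,250), a small grey box at (358,200) and a blue box at (176,190). The target is the large grey one, because the blue one is excluded and it is the larger of the other two. The jar stands at (250,210), the scrub holder at (214,284) and the bottle at (331,237). I'll fit the models and confirm on an enlarged crop.

```bash
cat > h.py <<'E'
from station import bot
import cv2,numpy as np
from scipy.spatial.transform import Rotation as R
from scipy.optimize import minimize
np.set_printoptions(precision=4,suppress=True)
def cam(n,st=None):
    c=bot.calibration(n);K=(c['fx'],c['fy'],c['cx'],c['cy'])
    if n=='wrist':
        T=np.eye(4);T[:3,:3]=R.from_quat(np.roll(st['tcp_rot'],-1)).as_matrix();T[:3,3]=st['tcp_pos']
        T=T@c['tool_from_camera'];return K,T[:3,:3],T[:3,3]
    return K,R.from_quat(np.roll(c['orientation'],-1)).as_matrix(),np.array(c['xyz'])
def proj(P,c):
    K,Rm,t=c;q=(np.asarray(P)-t)@Rm
    return np.c_[K[0]*q[:,0]/q[:,2]+K[2],K[1]*q[:,1]/q[:,2]+K[3]]
def ray(uv,c,z):
    K,Rm,t=c;d=Rm@[(uv[0]-K[2])/K[0],(uv[1]-K[3])/K[1],1];return t+d*(z-t[2])/d[2]
def cuboid(x0,x1,y0,y1,z0,z1):return np.array([[x,y,z] for x in(x0,x1) for y in(y0,y1) for z in(z0,z1)])
BOX=[cuboid(-.06,.06,-.085,.085,0,.072),cuboid(-.062,.062,-.087,.087,.072,.078),cuboid(-.083,-.06,-.03,.03,.072,.078)]
a=np.linspace(0,2*np.pi,24,endpoint=False)
def cyl(r,z0,z1):return np.r_[np.c_[r*np.cos(a),r*np.sin(a),0*a+z0],np.c_[r*np.cos(a),r*np.sin(a),0*a+z1]]
JAR=[cyl(.036,0,.07),cyl(.033,.07,.08)]
BOT=[cyl(.03,0,.1)]
def place(M,p):
    c,s=np.cos(p[2]),np.sin(p[2]);r=np.array([[c,-s,0],[s,c,0],[0,0,1]])
    return [m@r.T+[p[0],p[1],0] for m in M]
def mask(M,c,S=4):
    m=np.zeros((420*S,560*S),np.uint8)
    for k in M: cv2.fillConvexPoly(m,cv2.convexHull((proj(k,c)*S+S/2).astype(np.int32)),1)
    return cv2.resize(m.astype(np.float32),(560,420),interpolation=cv2.INTER_AREA)
def fit(M,obs,p0,yaw=True):
    def f(p):
        p=np.r_[p,0] if not yaw else p
        r=0
        for m,c in obs:
            g=mask(place(M,p),c);r+=1-np.minimum(g,m).sum()/np.maximum(g,m).sum()
        return r
    s=np.diag([.015,.015,.1][:len(p0)]);b=minimize(f,p0,method='Nelder-Mead',options=dict(initial_simplex=np.r_[[p0],p0+s],xatol=1e-4,fatol=1e-5))
    return b.x,b.fun
E
python3 - <<'E'
from h import *
ims={};cs={};obs={q:[] for q in('box','lid','jar_center','bottle','scrub')}
near={'box':[.63,-.0],'lid':[.63,0],'jar_center':[.5,0],'bottle':[.7,.1],'scrub':[.7,-.1]}
C={'scene':dict(box=(267,250),lid=(267,245),jar_center=(250,211),bottle=(330,236),scrub=(214,285)),'side':dict(box=(247,197),lid=(247,188),jar_center=(297,206),bottle=(215,229),scrub=(251,159))}
for n in('scene','side'):
    ims[n]=cv2.cvtColor(bot.get_image(n),cv2.COLOR_RGB2BGR);cs[n]=cam(n)
    for q in obs:
        m=np.zeros((420,560),bool)
        for d in bot.silhouettes(q,n):
            e=d['extent'];o=np.hypot((e[0]+e[2])/2-C[n][q][0],(e[1]+e[3])/2-C[n][q][1])
            if o<14: m|=d['pixels'];print(n,q,np.round(e),d['score'])
        obs[q].append((m.astype(np.float32),cs[n]))
p0=ray((267,245),cs['scene'],.05)[:2];print('box guess',p0,ray((247,192),cs['side'],.05)[:2])
bo=[(np.maximum(x[0],y[0]),x[1]) for x,y in zip(obs['box'],obs['lid'])]
res={}
for nm,o in(('both',bo),('scene',bo[:1]),('side',bo[1:])):
    b=min((fit(BOX,o,np.r_[p0,y]) for y in(-.2,0,.2)),key=lambda r:r[1]);res[nm]=b;print(nm,b)
j0=ray((250,211),cs['scene'],.04)[:2]
for nm,o in(('both',obs['jar_center']),('scene',obs['jar_center'][:1]),('side',obs['jar_center'][1:])):
    j=fit(JAR,o,j0,False);print('jar',nm,j);res['j'+nm]=j
bt=fit(BOT,obs['bottle'],ray((330,236),cs['scene'],.06)[:2],False);print('bottle',bt)
for n,i in(('scene',0),('side',1)):
    ys,xs=np.where(obs['scrub'][i][0]>0)
    if len(xs):print('scrub',n,ray((xs.mean(),ys.mean()),cs[n],.045))
    im=ims[n].copy()
out=[]
for n in('scene','side'):
    u,v=C[n]['box'];x0,y0=u-65,v-70
    im=cv2.resize(ims[n][y0:y0+140,x0:x0+130],None,fx=3,fy=3,interpolation=cv2.INTER_CUBIC);im2=im.copy()
    for M,p in((BOX,res['both'][0]),(JAR,np.r_[res['jboth'][0],0])):
        for k in place(M,p):cv2.polylines(im,[cv2.convexHull(((proj(k,cs[n])-[x0,y0]+.5)*3).astype(np.int32))],True,(0,0,255),1)
    out.append(im)
cv2.imwrite('pics/crop1.png',np.hstack(out))
b=res['both'][0];j=np.r_[res['jboth'][0],0]
r=R.from_euler('z',b[2]).as_matrix();print('jar in box',r.T@(j-[b[0],b[1],0]))
E
```

```text
scene box [230. 220. 306. 286.] 0.68
scene lid [228. 221. 303. 273.] 0.81
scene jar_center [238. 196. 264. 228.] 0.64
scene bottle [318. 213. 340. 260.] 0.67
scene scrub [191. 264. 238. 309.] 0.64
side box [218. 164. 278. 230.] 0.64
side lid [218. 164. 274. 212.] 0.73
side jar_center [287. 190. 310. 222.] 0.74
side bottle [201. 207. 226. 250.] 0.62
side scrub [237. 145. 263. 169.] 0.72
box guess [ 0.5847 -0.0638] [ 0.5971 -0.0678]
both (array([ 0.5987, -0.0663,  0.0639]), np.float64(0.07526302337646484))
scene (array([ 0.5984, -0.0682,  0.052 ]), np.float64(0.023244917392730713))
side (array([ 0.5987, -0.0645,  0.0711]), np.float64(0.038732171058654785))
jar both (array([ 0.4397, -0.0643]), np.float64(0.22905129194259644))
jar scene (array([ 0.4391, -0.0651]), np.float64(0.13660424947738647))
jar side (array([ 0.4398, -0.061 ]), np.float64(0.05138212442398071))
bottle (array([0.6343, 0.1013]), np.float64(0.2841818928718567))
scrub scene [ 0.6431 -0.2273  0.045 ]
scrub side [ 0.6346 -0.215   0.045 ]
jar in box [-0.1586  0.0122  0.    ]
```

View pics/crop1.png

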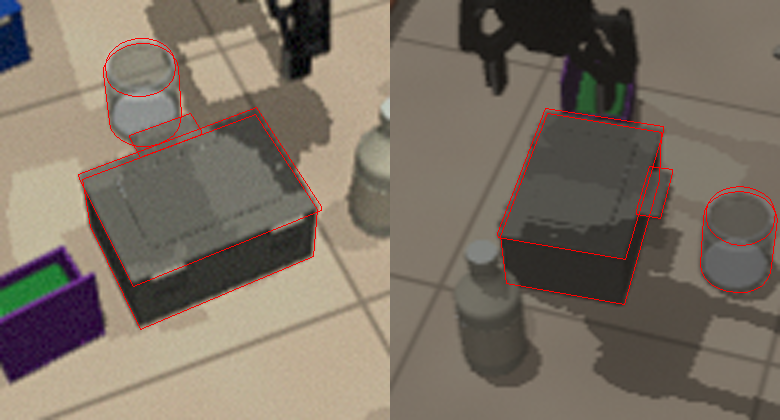

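The crop confirms the large grey box: the model outline sits on its edges in both views and on the lip at scene crop (165,135). The jar is about 159 mm ahead of the box centre and 12 mm left of its middle line. So I'll push left, after checking clearances.

```bash
python3 - <<'E'
from h import *
s,d=cam('scene'),cam('side')
for n,a,b,z in(('blue',(176,182),(362,165),.07),('small',(358,192),(239,288),.05),('wrench',(112,255),(327,135),0),('dish',(393,162),(260,390),.01)):
    print(n,ray(a,s,z)[:2],ray(b,d,z)[:2])
# blue corners
for uv in((213,190),(209,180),(181,216)):print('blue edge',ray(uv,s,.05)[:2])
r0=R.from_quat(np.roll(bot.state()['tcp_rot'],-1))
for f in(35,45,55):
    r=R.from_euler('z',.064)*R.from_euler('y',-np.radians(90-f))*R.from_euler('z',np.pi/2)
    print(f,r.as_rotvec(),(r*r0).as_matrix())
E
```

```text
blue [ 0.2749 -0.2373] [ 0.2808 -0.2599]
small [0.5047 0.2602] [0.5185 0.2476]
wrench [ 0.4176 -0.4615] [ 0.4201 -0.4539]
dish [0.394  0.4662] [0.402  0.4574]
blue edge [ 0.33   -0.1407]
blue edge [ 0.2832 -0.1402]
blue edge [ 0.3957 -0.2534]
35 [-0.7303 -0.7786  1.4956] [[ 0.8175 -0.0639  0.5724]
 [ 0.0523  0.998   0.0367]
 [-0.5736 -0.      0.8192]]
45 [-0.5991 -0.6387  1.5419] [[ 0.7057 -0.0639  0.7056]
 [ 0.0452  0.998   0.0452]
 [-0.7071 -0.      0.7071]]
55 [-0.4669 -0.4978  1.5787] [[ 0.5724 -0.0639  0.8175]
 [ 0.0366  0.998   0.0524]
 [-0.8191 -0.      0.5736]]
```

Call:
{"method": "jog_arm", "body": {"commands": [{"translation":[-0.04,-0.04,0],"turn":[0,0,0]},{"translation":[-0.08,-0.08,0],"turn":[0,0,0]},{"translation":[-0.12,-0.12,0],"turn":[0,0,0]},{"translation":[-0.16,-0.155,0],"turn":[0,0,0]},{"translation":[-0.16,-0.155,0],"turn":[0,0,0]},{"translation":[-0.16,-0.155,-0.04],"turn":[0,0,0]},{"translation":[-0.16,-0.155,-0.08],"turn":[0,0,0]},{"translation":[-0.16,-0.155,-0.1],"turn":[0,0,0]},{"translation":[-0.16,-0.155,-0.1],"turn":[0,0,0]},{"translation":[-0.16,-0.155,-0.1],"turn":[0,0,0]}], "fingers": 0.47}}

```text
t: 2.65
tcp_pos: [0.4409, -0.1551, 0.1331]
tcp_rot: [0.501, 0.5, 0.499, -0.5]
force: [-0.1, -0.1, -0.1]
gripper_width: 0.0404
```

Call:
{"method": "jog_arm", "body": {"commands": [{"translation":[0,0,-0.04],"turn":[0,0,0]},{"translation":[0,0,-0.08],"turn":[0,0,0]},{"translation":[0,0,-0.11],"turn":[0,0,0]},{"translation":[0,0,-0.117],"turn":[0,0,0]},{"translation":[0,0,-0.117],"turn":[0,0,0]},{"translation":[0,0.02,-0.117],"turn":[0,0,0]},{"translation":[0,0.035,-0.117],"turn":[0,0,0]},{"translation":[0,0.045,-0.117],"turn":[0,0,0]},{"translation":[0,0.052,-0.117],"turn":[0,0,0]},{"translation":[0,0.06,-0.117],"turn":[0,0,0]}]}}

```text
t: 3.9
tcp_pos: [0.4419, -0.0964, 0.018]
tcp_rot: [0.502, 0.5, 0.498, -0.5]
force: [-2.3, -4.8, 6.5]
gripper_width: 0.0401
```

```bash
python3 - <<'E'
from h import *
o=[]
for n,(u,v) in(('scene',(250,205)),('side',(297,200))):
    im=cv2.cvtColor(bot.get_image(n),cv2.COLOR_RGB2BGR)
    o.append(cv2.resize(im[v-60:v+60,u-60:u+60],None,fx=3,fy=3,interpolation=cv2.INTER_CUBIC))
cv2.imwrite('pics/push1.png',np.hstack(o))
r0=R.from_quat(np.roll([.5,.5,.5,-.5],-1))
for f in(35,45,55):
    r=R.from_euler('z',.064)*R.from_euler('y',-np.radians(90-f))*R.from_euler('z',-np.pi/2)
    print(f,r.as_rotvec(),(r*r0).as_matrix()[:,2])
E
```

```text
35 [ 0.766  -0.7185 -1.3803] [-0.5724 -0.0367 -0.8192]
45 [ 0.6281 -0.5892 -1.4224] [-0.7057 -0.0452 -0.7071]
55 [ 0.4894 -0.459  -1.4559] [-0.8175 -0.0524 -0.5736]
```

View pics/push1.png

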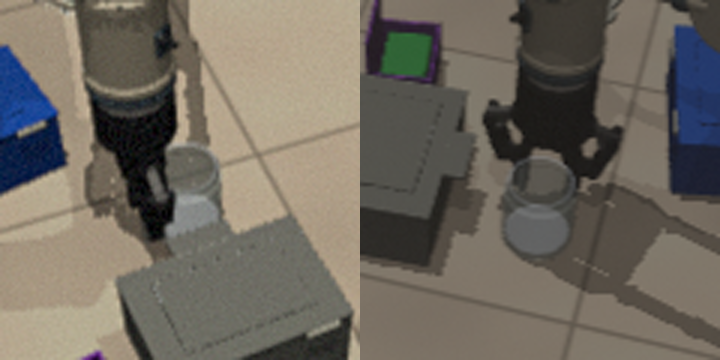

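The fork has the jar cradled and upright (side crop (540,205)). I'll go on pushing to the left.

Call:
{"method": "jog_arm", "body": {"commands": [{"translation":[0,0.013,0.001],"turn":[0,0,0]},{"translation":[-0.002,0.028,0.002],"turn":[0,0,0]},{"translation":[-0.003,0.043,0.002],"turn":[0,0,0]},{"translation":[-0.004,0.058,0.002],"turn":[0,0,0]},{"translation":[-0.005,0.073,0.002],"turn":[0,0,0]},{"translation":[-0.006,0.088,0.002],"turn":[0,0,0]},{"translation":[-0.007,0.103,0.002],"turn":[0,0,0]},{"translation":[-0.008,0.115,0.002],"turn":[0,0,0]},{"translation":[-0.009,0.123,0.002],"turn":[0,0,0]},{"translation":[-0.009,0.127,0.002],"turn":[0,0,0]}]}}

```text
t: 5.25
tcp_pos: [0.4327, 0.0318, 0.0196]
tcp_rot: [0.502, 0.5, 0.498, -0.499]
force: [0.7, -2.1, 1.1]
gripper_width: 0.0402
```

Call:
{"method": "jog_arm", "body": {"commands": [{"translation":[0,0.002,0],"turn":[0,0,0]},{"translation":[0,0.002,0],"turn":[0,0,0]},{"translation":[0,-0.01,0],"turn":[0,0,0]},{"translation":[0,-0.03,0],"turn":[0,0,0]},{"translation":[0,-0.06,0],"turn":[0,0,0]},{"translation":[0,-0.09,0.02],"turn":[0,0,0]},{"translation":[0,-0.1,0.06],"turn":[0,0,0]},{"translation":[0,-0.1,0.1],"turn":[0,0,0]},{"translation":[0,-0.1,0.14],"turn":[0,0,0]},{"translation":[0,-0.1,0.14],"turn":[0,0,0]}]}}

```text
t: 6.5
tcp_pos: [0.4342, -0.0694, 0.1638]
tcp_rot: [0.504, 0.502, 0.496, -0.498]
force: [-0.6, 0.3, -1.0]
gripper_width: 0.04
```

```bash
python3 - <<'E'
from h import *
obs=[];o=[]
for n,(u,v) in(('scene',(270,205)),('side',(270,210))):
    im=cv2.cvtColor(bot.get_image(n),cv2.COLOR_RGB2BGR)
    ds=bot.silhouettes('jar_center',n);print(n,[(np.round(d['extent']),round(d['score'],2)) for d in ds])
    if ds:obs.append((ds[0]['pixels'].astype(np.float32),cam(n)))
    o.append(cv2.resize(im[v-70:v+70,u-65:u+65],None,fx=3,fy=3,interpolation=cv2.INTER_CUBIC))
cv2.imwrite('pics/push2.png',np.hstack(o))
b=[.5987,-.0663,.064]
for oo in [obs[:1],obs[1:],obs]:
    j,f=fit(JAR,oo,np.array([.435,.065]),False)
    print(j,f,'in box',R.from_euler('z',b[2]).inv().apply([j[0]-b[0],j[1]-b[1],0]))
print(bot.state()['t'],bot.state()['tcp_pos'])
E
```

```text
scene [(array([278., 182., 302., 213.]), 0.64)]
side [(array([278., 228., 303., 261.]), 0.76)]
[0.4343 0.0717] 0.07855933904647827 in box [-0.1553  0.1483  0.    ]
[0.4325 0.0739] 0.03565239906311035 in box [-0.1569  0.1505  0.    ]
[0.433  0.0722] 0.1296486258506775 in box [-0.1565  0.1488  0.    ]
6.7 [ 0.432  -0.0684  0.1581]
```

View pics/push2.png

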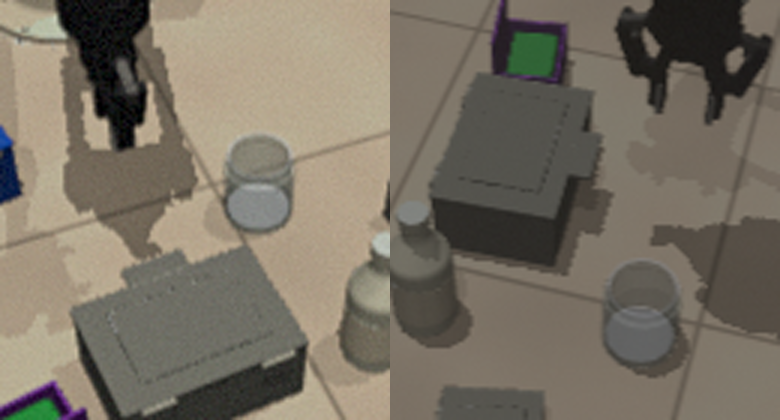

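The jar is upright, 149 mm to the left of the box's middle. Next I shut the fingers and tilt the tool 45° forward, jaws across the lip.

Call:
{"method": "jog_arm", "body": {"commands": [{"translation":[0.005,0,0.03],"turn":[0.063,-0.059,-0.142]},{"translation":[0.01,0,0.06],"turn":[0.126,-0.118,-0.284]},{"translation":[0.015,0,0.06],"turn":[0.188,-0.177,-0.427]},{"translation":[0.02,0,0.06],"turn":[0.251,-0.236,-0.569]},{"translation":[0.02,0,0.06],"turn":[0.314,-0.295,-0.711]},{"translation":[0.02,0,0.06],"turn":[0.377,-0.354,-0.853]},{"translation":[0.02,0,0.06],"turn":[0.44,-0.412,-0.996]},{"translation":[0.02,0,0.06],"turn":[0.502,-0.471,-1.138]},{"translation":[0.02,0,0.06],"turn":[0.565,-0.53,-1.28]},{"translation":[0.02,0,0.06],"turn":[0.628,-0.589,-1.422]}], "fingers": 0}}

```text
t: 7.95
tcp_pos: [0.4946, -0.0861, 0.2212]
tcp_rot: [0.007, 0.916, 0.035, -0.399]
force: [-0.7, -0.3, -0.1]
gripper_width: -0.0001
```

```bash
python3 - <<'E'
from h import *
s=bot.state();print(s['t'],s['qpos'],s['tcp_pos'],s['gripper_width'],s['force']);m=R.from_quat(np.roll(s['tcp_rot'],-1));print(m.as_matrix())
f=45
des=R.from_euler('z',.064)*R.from_euler('y',-np.radians(90-f))*R.from_euler('z',-np.pi/2)*R.from_quat(np.roll([.5,.5,.5,-.5],-1))
print('fix',(des*m.inv()).as_rotvec())
E
```

```text
7.95 [-0.5037 -0.8548  2.1327  0.4141  1.2326  0.9923] [ 0.4946 -0.0861  0.2212] -9.704375140386313e-05 [-0.6659 -0.3261 -0.1338]
[[ 0.6798  0.0705 -0.73  ]
 [ 0.0588 -0.9974 -0.0416]
 [-0.731  -0.0146 -0.6822]]
fix [-0.0123 -0.0355 -0.0068]
```

Call:
{"method": "jog_arm", "body": {"commands": [{"translation":[0,0.003,-0.02],"turn":[0,0,0]},{"translation":[-0.003,0.006,-0.05],"turn":[-0.01,-0.035,-0.007]},{"translation":[-0.005,0.01,-0.08],"turn":[-0.01,-0.035,-0.007]},{"translation":[-0.01,0.0125,-0.1],"turn":[-0.01,-0.035,-0.007]},{"translation":[-0.01,0.0125,-0.12],"turn":[-0.01,-0.035,-0.007]},{"translation":[-0.01,0.0125,-0.12],"turn":[-0.01,-0.035,-0.007]},{"translation":[-0.01,0.0125,-0.12],"turn":[-0.01,-0.035,-0.007]},{"translation":[-0.01,0.0125,-0.12],"turn":[-0.01,-0.035,-0.007]},{"translation":[-0.01,0.0125,-0.12],"turn":[-0.01,-0.035,-0.007]},{"translation":[-0.01,0.0125,-0.12],"turn":[-0.01,-0.035,-0.007]}]}}

```text
t: 9.2
tcp_pos: [0.5043, -0.0809, 0.0993]
tcp_rot: [0.01, 0.921, 0.033, -0.387]
force: [0.1, 0.5, 0.3]
gripper_width: 0.0002
```

```bash
cat > st.py <<'E'
from h import *
s=bot.state();print(s['t'],s['qpos'],s['tcp_pos'],s['force']);m=R.from_quat(np.roll(s['tcp_rot'],-1));print(m.as_matrix())
f=45
des=R.from_euler('z',.064)*R.from_euler('y',-np.radians(90-f))*R.from_euler('z',-np.pi/2)*R.from_quat(np.roll([.5,.5,.5,-.5],-1))
print('fix',(des*m.inv()).as_rotvec())
E
python3 st.py
```

```text
9.2 [-0.4759 -0.8557  2.3584  0.4537  0.994   0.9063] [ 0.5043 -0.0809  0.0993] [0.0803 0.5242 0.3387]
[[ 0.6975  0.0693 -0.7132]
 [ 0.0538 -0.9976 -0.0443]
 [-0.7146 -0.0075 -0.6995]]
fix [-0.0068 -0.0111 -0.0054]
```

The low forward pose hits the limit of joint 2, so I'll use a steeper tilt, 60° below horizontal.

Call:
{"method": "jog_arm", "body": {"commands": [{"translation":[0,0.002,0.01],"turn":[-0.008,0.08,0]},{"translation":[-0.005,0.005,0.01],"turn":[-0.016,0.17,-0.003]},{"translation":[-0.012,0.0075,0.01],"turn":[-0.024,0.25,-0.005]},{"translation":[-0.014,0.0075,0.01],"turn":[-0.024,0.25,-0.005]},{"translation":[-0.014,0.0075,0.01],"turn":[-0.024,0.25,-0.005]},{"translation":[-0.014,0.0075,-0.01],"turn":[-0.024,0.25,-0.005]},{"translation":[-0.014,0.0075,-0.02],"turn":[-0.024,0.25,-0.005]},{"translation":[-0.014,0.0075,-0.02],"turn":[-0.024,0.25,-0.005]},{"translation":[-0.014,0.0075,-0.02],"turn":[-0.024,0.25,-0.005]},{"translation":[-0.014,0.0075,-0.02],"turn":[-0.024,0.25,-0.005]}]}}

```text
t: 10.45
tcp_pos: [0.4906, -0.0735, 0.0801]
tcp_rot: [0.016, 0.866, 0.027, -0.499]
force: [0.3, 0.2, 0.4]
gripper_width: 0.0003
```

```bash
sed -i 's/^f=45/f=60/' st.py; python3 st.py
```

```text
10.45 [-0.3599 -0.6746  2.2031  0.2285  1.1373  1.1016] [ 0.4906 -0.0735  0.0801] [0.3203 0.1759 0.3619]
[[ 0.5001  0.0633 -0.8637]
 [ 0.0314 -0.998  -0.0549]
 [-0.8654  0.0003 -0.5011]]
fix [0.0002 0.0012 0.0007]
```

Call:
{"method": "jog_arm", "body": {"commands": [{"translation":[0,0,-0.015],"turn":[0,0,0]},{"translation":[0,0,-0.03],"turn":[0,0,0]},{"translation":[0,0,-0.036],"turn":[0,0,0]},{"translation":[0,0,-0.036],"turn":[0,0,0]},{"translation":[0.006,0,-0.036],"turn":[0,0,0]},{"translation":[0.012,0.001,-0.036],"turn":[0,0,0]},{"translation":[0.018,0.001,-0.036],"turn":[0,0,0]},{"translation":[0.023,0.002,-0.036],"turn":[0,0,0]},{"translation":[0.025,0.002,-0.036],"turn":[0,0,0]},{"translation":[0.025,0.002,-0.036],"turn":[0,0,0]}]}}

```text
t: 11.7
tcp_pos: [0.5157, -0.0714, 0.044]
tcp_rot: [0.016, 0.866, 0.027, -0.499]
force: [-0.3, -0.6, 0.1]
gripper_width: 0.0001
```

```bash
python3 st.py; python3 - <<'E'
from h import *
o=[]
for n,(u,v) in(('scene',(250,210)),('side',(275,195))):
    im=cv2.cvtColor(bot.get_image(n),cv2.COLOR_RGB2BGR)
    o.append(cv2.resize(im[v-60:v+60,u-50:u+50],None,fx=4,fy=4,interpolation=cv2.INTER_CUBIC))
cv2.imwrite('pics/lip1.png',np.hstack(o))
E
```

```text
11.7 [-0.3295 -0.5579  2.1964  0.2262  1.0239  1.1071] [ 0.5157 -0.0714  0.044 ] [-0.289  -0.5894  0.1068]
[[ 0.4997  0.0634 -0.8639]
 [ 0.0316 -0.998  -0.055 ]
 [-0.8656  0.0002 -0.5007]]
fix [0.0002 0.0008 0.0005]
```

View pics/lip1.png

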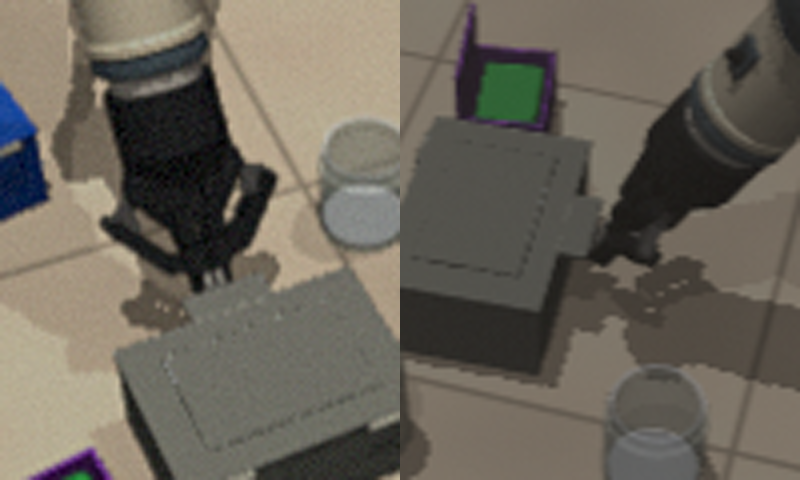

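The fingertips reach under the lip's front edge (scene crop (215,285)), with no contact yet. I'll lift along the lip's arc.

Call:
{"method": "jog_arm", "body": {"commands": [{"translation":[0,0,0.008],"turn":[0,0,0]},{"translation":[0.001,0,0.02],"turn":[0,0,0]},{"translation":[0.003,0,0.034],"turn":[0,0,0]},{"translation":[0.006,0,0.045],"turn":[0,0,0]},{"translation":[0.009,0.001,0.056],"turn":[0,0,0]},{"translation":[0.014,0.001,0.067],"turn":[0,0,0]},{"translation":[0.02,0.001,0.078],"turn":[0,0,0]},{"translation":[0.027,0.002,0.089],"turn":[0,0,0]},{"translation":[0.034,0.002,0.099],"turn":[0,0,0]},{"translation":[0.034,0.002,0.099],"turn":[0,0,0]}]}}

```text
t: 13.05
tcp_pos: [0.5505, -0.0694, 0.1443]
tcp_rot: [0.016, 0.866, 0.027, -0.499]
force: [-0.8, -1.5, 1.0]
gripper_width: 0.0002
```

```bash
python3 st.py; python3 - <<'E'
from h import *
o=[]
for n,(u,v) in(('scene',(260,205)),('side',(265,180))):
    im=cv2.cvtColor(bot.get_image(n),cv2.COLOR_RGB2BGR)
    o.append(cv2.resize(im[v-60:v+60,u-60:u+60],None,fx=3,fy=3,interpolation=cv2.INTER_CUBIC))
cv2.imwrite('pics/lip2.png',np.hstack(o))
E
```

```text
13.05 [-0.2957 -0.4995  1.9786  0.1923  1.171   1.1807] [ 0.5505 -0.0694  0.1443] [-0.8364 -1.5159  1.0476]
[[ 0.5012  0.0636 -0.863 ]
 [ 0.0314 -0.998  -0.0554]
 [-0.8648  0.0007 -0.5022]]
fix [0.0005 0.0026 0.0003]
```

View pics/lip2.png

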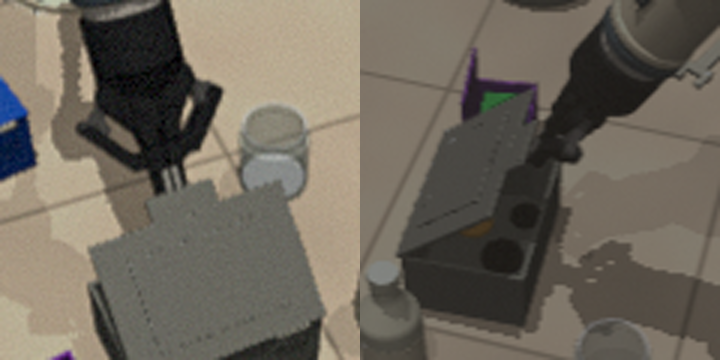

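Call:
{"method": "jog_arm", "body": {"commands": [{"translation":[0.018,0.001,0.017],"turn":[0,0,0]},{"translation":[0.038,0.002,0.032],"turn":[0,0,0]},{"translation":[0.052,0.003,0.038],"turn":[0,0,0]},{"translation":[0.068,0.004,0.044],"turn":[0,0,0]},{"translation":[0.084,0.005,0.047],"turn":[0,0,0]},{"translation":[0.101,0.006,0.048],"turn":[0,0,0]},{"translation":[0.116,0.007,0.047],"turn":[0,0,0]},{"translation":[0.131,0.008,0.045],"turn":[0,0,0]},{"translation":[0.138,0.009,0.044],"turn":[0,0,0]},{"translation":[0.138,0.009,0.044],"turn":[0,0,0]}]}}

```text
t: 14.4
tcp_pos: [0.6873, -0.0603, 0.1859]
tcp_rot: [0.016, 0.865, 0.028, -0.5]
force: [0.1, 0.2, 0.4]
gripper_width: -0.0
```

Call:
{"method": "jog_arm", "body": {"commands": [{"translation":[0,0,0],"turn":[0,0,0]},{"translation":[0,0,0],"turn":[0,0,0]},{"translation":[-0.02,-0.001,0.005],"turn":[0,0,0]},{"translation":[-0.05,-0.003,0.015],"turn":[0,0,0]},{"translation":[-0.08,-0.005,0.03],"turn":[0,0,0]},{"translation":[-0.1,-0.006,0.05],"turn":[0,0,0]},{"translation":[-0.12,-0.008,0.07],"turn":[0,0,0]},{"translation":[-0.12,-0.008,0.09],"turn":[0,0,0]},{"translation":[-0.12,-0.008,0.09],"turn":[0,0,0]},{"translation":[-0.12,-0.008,0.09],"turn":[0,0,0]}]}}

```text
t: 15.65
tcp_pos: [0.5671, -0.0683, 0.2748]
tcp_rot: [0.016, 0.865, 0.028, -0.501]
force: [0.1, -0.6, 0.3]
gripper_width: -0.0002
```

```bash
python3 st.py; python3 - <<'E'
from h import *
o=[];obs=[]
for n,(u,v) in(('scene',(265,220)),('side',(255,205))):
    im=cv2.cvtColor(bot.get_image(n),cv2.COLOR_RGB2BGR)
    ds=bot.silhouettes('jar_center',n);print(n,[(np.round(d['extent']),round(d['score'],2)) for d in ds])
    for q in('scrub','bottle','wrench','dish'):print(q,[np.round(d['extent']).tolist() for d in bot.recognise(q,n)[:1]])
    if ds:obs.append((ds[0]['pixels'].astype(np.float32),cam(n)))
    o.append(cv2.resize(im[v-95:v+95,u-95:u+95],None,fx=2,fy=2,interpolation=cv2.INTER_CUBIC))
cv2.imwrite('pics/end.png',np.hstack(o))
b=[.5987,-.0663,.064]
for o in obs:
    j,f=fit(JAR,[o],np.array([.435,.065]),False);print(j,f,R.from_euler('z',b[2]).inv().apply([j[0]-b[0],j[1]-b[1],0]))
c=cam('side');h=np.array([.5987,-.0663,0])
for th in(1.53,1.7,1.95):
    P=[h+R.from_euler('z',.064).apply([.062-.124*np.cos(th),y,.072+.124*np.sin(th)]) for y in(-.087,.087)];print(th,proj(P,c)-[160,110],proj(P,cam('scene'))-[170,125])
E
```

```text
15.65 [-0.2805 -0.4371  1.7027  0.1724  1.3831  1.2372] [ 0.5671 -0.0683  0.2748] [ 0.0995 -0.5751  0.2676]
[[ 0.4972  0.0636 -0.8653]
 [ 0.0321 -0.998  -0.0549]
 [-0.8671 -0.0004 -0.4982]]
fix [-0.0003 -0.0021  0.0003]
scene [(array([279., 183., 302., 211.]), 0.79)]
scrub [[188.0, 266.0, 239.0, 309.0]]
bottle [[317.0, 213.0, 342.0, 257.0]]
wrench [[78.0, 247.0, 145.0, 262.0]]
dish [[380.0, 150.0, 410.0, 170.0]]
side [(array([277., 226., 303., 264.]), 0.83)]
scrub [[236.0, 138.0, 262.0, 170.0]]
bottle [[200.0, 205.0, 227.0, 252.0]]
wrench [[312.0, 121.0, 345.0, 150.0]]
dish [[240.0, 366.0, 284.0, 414.0]]
[0.4326 0.0704] 0.0786752700805664 [-0.1571  0.147   0.    ]
[0.4326 0.0748] 0.03921854496002197 [-0.1567  0.1514  0.    ]
1.53 [[72.9867 23.1857]
 [55.6896 65.3627]] [[ 71.5056 118.2767]
 [140.2214  92.0721]]
1.7 [[65.9541 22.3759]
 [48.0158 64.354 ]] [[ 75.183  125.4664]
 [144.5874  98.518 ]]
1.95 [[56.1923 22.9592]
 [37.4532 64.6455]] [[ 80.7702 137.7372]
 [150.7852 109.7321]]
```

View pics/end.png

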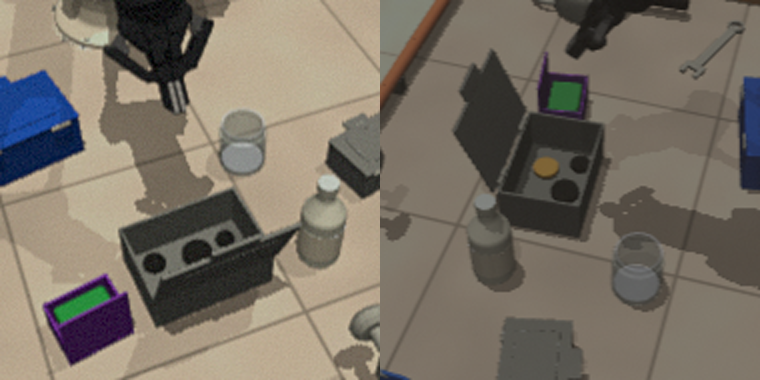

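The lid's corners, at side crop (57,26) and scene crop (149,114) in unscaled pixels, match the 1.95 rad prediction. The jar stands upright, the bystanders' extents have hardly changed, and the tool is clear with no real force on it.

```bash
python3 -c "
from station import bot
print(bot.close_job())"
```

```text
the job is handed in; nothing more can be done
None
```

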